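Release the eccentric stop and push the badge slide home

TASK

On the small aluminium badge jig, push the red lever post round anticlockwise with a closed fingertip until the eccentric cam has its low side fully towards the blue slide, and only then push the slide forward, away from the robot, by its upright rear plate until it is fully home, ending clear of it. Push from outside only: do not take the post or the plate between the fingers. The badge must stay lying in its nest on the slide, and the other things on the worktop are left where they are.

Things in the scene. Friction and masses are not known exactly. Their poses are not given: they have to be found in the camera images.
- jig: Fixed aluminium base plate, 190 long (x) x 92 wide (y) x 12 mm thick, with dark guide rails up to 25 mm height. Origin at the centre of its underside; +x points forward along the slide's travel (roughly away from the robot), z up. The cam's pivot is at x = +50 mm, y = 0.
- cam (a joint): Turn of the steel eccentric disc (52 mm diameter, 14 mm off its pivot, red dot on its high side), in rad, growing anticlockwise seen from above. 0: high side faces the slide (reach 40 mm from the pivot). 3.14: low side faces the slide (reach 12 mm) and the cam is against its stop. It starts between about 0.7 and 1.3 and stays where it is left; it takes about 2 N at the post to turn. The slide cannot drive it round: it self-locks.
- cam_pivot (a point): The bolt on which the cam turns, at its top, 47 mm above the worktop.
- cam_post (a point): Centre of the upright round red post at the end of the cam's lever, 56 mm from the pivot; the post is 16 mm in diameter and stands from 40 to 80 mm above the worktop (this point is at 60 mm). Seen in the jig's frame it lies at the angle (cam - 0.7) rad from +x about the pivot, so it ends to the left of the slide's front, at 2.44 rad. The lever arm below it lies at 33 to 41 mm height.
- slide (a joint): Travel of the blue follower slide forward along the jig's +x, in m: 0 fully back, 0.032 fully home against its stop, starts at 0 to 0.004. With the cam as it starts, the slide's steel nose strikes the disc after 9 to 16 mm; with the cam low it goes fully home. It takes 2 to 3 N to move and stays where it is left.
- push_face (a point): Centre of the rear face (towards the robot) of the slide's upright blue push plate, 52 mm above the worktop; the plate is 60 mm wide, 8 mm thick and reaches from the slide up to 70 mm above the worktop. Push it along the jig's +x.
- nest (a point): Centre of the badge nest of the blue slide (76 x 72 mm; the nest lies between four steel pins 8 mm tall) on its top face, 25 mm above the worktop; axes as the jig's.
- nest_badge: Loose round badge, 56 mm diameter, 7 mm thick, orange with a green and red middle, lying in the nest on the slide. Origin at the centre of its underside. It must stay there.
- badge_3: Bystander: loose round red badge with a yellow star, 56 mm diameter, 6 mm thick, near the front left of the worktop; origin under its centre.
- badge_4: Bystander: loose round badge lying pin side up, 56 mm diameter, 9 mm tall, near the front left; origin under its centre.
- tape: Bystander: loose green roll of tape, 48 mm diameter, 16 mm tall, at the front; origin under its centre.
- tape_big: Bystander: loose orange roll of tape, 56 mm diameter, 16 mm tall, at the front; origin under its centre.
- tub: Bystander: loose round light-coloured tub, 64 mm diameter, 47 mm tall, behind the jig on the left; origin under its centre.
- die: Bystander: loose chromed die cup, 52 mm wide, 48 mm tall, behind the jig on the right; origin under its centre.

How it is judged:
By the outcome, as a careful person would: the job done as asked, in the order asked, and still so for the second after the job is handed in, with the robot touching nothing.
It also fails if it takes over 58 s, if anything falls off the work surface, if the arm or the gripper's body presses on something with over 40 N, if the wrist force passes 120 N, or if a joint passes its speed limit or range.

ROBOT

A 7-joint arm with a two-finger parallel gripper is mounted at the origin on a cart in front of the work surface, level with it; the furniture and walls round the work are solid. World frame = base frame: x ahead of the robot, y to its left, z up, the work surface at z = 0. Lengths are in m, angles in rad, forces in N, time in s.
With the tool pointing down it reaches from about 0.4 to 0.9 m from the base axis. Payload 5.5 kg.
Tool frame: the origin (TCP) lies midway between the tips of the shut fingers; the grasp point (between the pads) lies 19 mm behind it; z points along the fingers, y is the line along which they close (so a half turn about z gives the same grasp; the last joint's range is limited). The gripper opens to 92 mm and grips with 3 to 60 N. Pads are 19 mm wide; open, the fingers measure 130 mm over their backs; the gripper's body (75 mm by 190 mm) begins 47 mm behind the grasp point.
Start: joints at [-0.852, 0.501, -0.427, 1.55, 0.221, 1.138, -0.21], TCP at [0.286, 0.584, 0.227] pointing down, gripper open.
Joint ranges: [-2.88, 2.88], [-0.31, 2.03], [-1.54, 1.56], [0.2, 2.42], [-1.41, 4.55], [0.19, 2.02], [-2.57, 2.57]. Speed limits (rad/s): [2.57, 2.57, 3.14, 3.14, 3.14, 3.14, 3.14].

INTERFACE

Orientations are given as [roll, pitch, yaw] about the fixed x, y, z axes, in that order (R = Rz(yaw) Ry(pitch) Rx(roll)).
In Python, from bench import read_state, vision, ticket gives the robot as it stands. The module is installed in compiled form; this text tells all that it offers.
- The arm moves only by the shell command python3 -m inch 'ROWS' [FORCE]. ROWS is JSON, a list of rows, each a list of 3 entries, a list of its own where there are three numbers: the turn, a rotation vector about the tool's x, y, z in degrees, then the shift along the tool's x, y, z in m, then the opening, from 0 (shut) to 1 (fully open). In form: [[[ax, ay, az], [dx, dy, dz], fingers], ...]. A call has 1 to 12 rows; each row shifts and turns the commanded pose from where the row before left it, along the tool's axes as they then stand; what a row does not reach is not made up. A row lasts 1/10 s, in which the tool goes at most 50 mm and 8.59 degrees, less where a joint would pass 70% of its speed; a pose out of reach is approached as far as the arm can. A call is refused whole if a number of a shift passes 0.05 or a number of a turn 8.59, either way. A call with a gripper value outside its range is refused whole. The fingers move at their own pace and stop on an object; FORCE is the grip in N (left out, the last holds). Time passes only in rows, so rows that do not move let the fingers close. It gives the time, the measured TCP pose, the force, the opening and the grip force at its end, in the units of the state.
- read_state(): the state, without advancing time (a new reading comes with each control period).
- vision.read_camera(name): name is "scene" or "top" or "wrist"; returns a dict with "color" (420x560x3 uint8, red, green, blue), "range_z" (420x560 float32, m along the optical axis (not along the pixel's ray), 0 where there is no reading), "fx", "fy", "cx", "cy" (pixels), "k1" (the pictures are not rectified: a ray, as slopes to the right and down, at radius r is drawn at 1 + k1 r^2 times it, then the intrinsics apply), "R" (3x3) and "t" (3): a world point X has camera coordinates R X + t. Camera axes: x right, y down, z forward; pixel columns grow to the right and rows downward; lengths in m; the calibration is good to about 2 mm. A picture is of the moment at which its call begins.
- ticket.close_job(): hands the job in; it is judged then, once.
The state is a dict: "clock": time; "joint_pos": joint angles; "joint_velocities": joint speeds; "joint_efforts": joint torques, N m; "eef_pos": TCP position; "tool_rot": TCP orientation; "wrist_force": force on the tool from outside, world axes, zero at the start; "torque": the same for the moment, N m; "gripper_width": finger opening in m; "gripper_force": force on a finger pad.
Only numpy, scipy, OpenCV 4.12 (cv2) and the standard library are available. Lean on these libraries where they do the work, as an engineer would, in place of code of your own. Each camera call takes 0.05 s, during which the arm holds its last target. There are 200 camera calls.

## Working session

There is one attempt and no reset: what is moved stays moved. The work goes in short steps, Python scripts to look and compute and a shell command to move; the robot and the scene stay as the last step left them, time stands still between calls to the robot, and variables do not carry over. Pictures are saved under pics/ and viewed, at most 10 in all, crops included, and the job is handed in when it is done.

```bash
mkdir -p pics; cat > h.py <<'E'
import numpy as np, cv2, pickle
from bench import read_state, vision
def snap(name, fn):
    c=vision.read_camera(name); pickle.dump(c,open(fn+'.pkl','wb'))
    cv2.imwrite('pics/'+fn+'.png',cv2.cvtColor(c['color'],cv2.COLOR_RGB2BGR)); return c
def load(fn): return pickle.load(open(fn+'.pkl','rb'))
def ray(c,u,v):
    d=np.array([(u-c['cx'])/c['fx'],(v-c['cy'])/c['fy']]); s=d.copy()
    for _ in range(20): s=d/(1+c['k1']*(s@s))
    return np.array([s[0],s[1],1.])
def onz(c,u,v,z):
    R,t=np.array(c['R']),np.array(c['t']); o=-R.T@t; w=R.T@ray(c,u,v)
    return o+w*(z-o[2])/w[2]
def dep(c,u,v):
    R,t=np.array(c['R']),np.array(c['t']); z=np.median(c['range_z'][v-1:v+2,u-1:u+2])
    return R.T@(ray(c,u,v)*z-t)
E
python3 - <<'E'
from h import *
snap('top','top1'); snap('scene','scene1')
s=read_state(); print(s['eef_pos'],s['tool_rot'],s['gripper_width'],s['clock'],s['wrist_force'])
E
```

```text
[0.28588791 0.58306371 0.2257698 ] [-3.13985264e+00 -5.68474127e-05  2.68582612e+00] 0.0919967744514677 0.1 [ 0.13095102  0.23101497 -1.02125226]
```

View pics/top1.png

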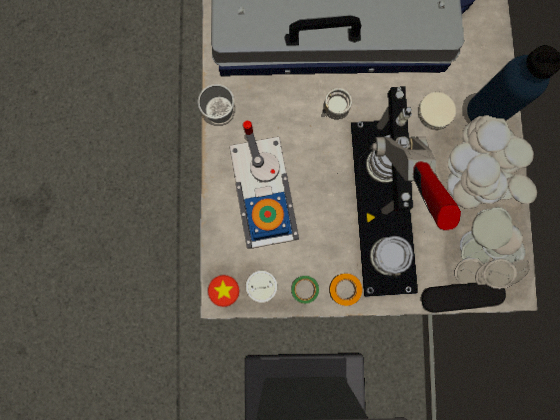

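View pics/scene1.png

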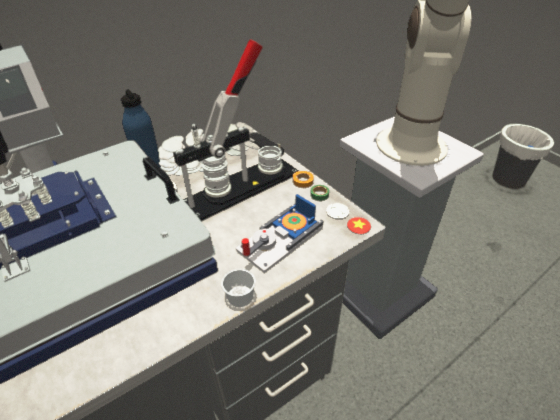

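The top view shows the jig: post at about (247,126), pivot (257,161), badge (267,214), push plate near (270,240). The scene view shows the jig at (280,235). I'll enlarge the jig.

```bash
python3 - <<'E'
from h import *
c=load('top1'); im=cv2.cvtColor(c['color'],cv2.COLOR_RGB2BGR)
cv2.imwrite('pics/crop1.png',cv2.resize(im[110:260,210:320],None,fx=4,fy=4,interpolation=cv2.INTER_CUBIC))
for n,u,v,z in [('post',247,124,.08),('pivot',257,160,.047),('badge',267,214,.032),('tub',218,103,.047),('die',337,102,.048),('cart',305,355,0)]:
    print(n,onz(c,u,v,z).round(4),dep(c,u,v).round(4))
print(c['fx'],c['k1'],-np.array(c['R']).T@c['t'])
E
```

```text
post [0.6577 0.1075 0.08  ] [0.6577 0.1074 0.0801]
pivot [0.6031 0.0931 0.047 ] [0.603  0.093  0.0474]
badge [0.5106 0.0777 0.032 ] [0.5107 0.0778 0.0318]
tub [0.7079 0.1607 0.047 ] [0.7232 0.1663 0.0043]
die [ 0.7044 -0.0489  0.048 ] [ 0.7148 -0.0522  0.0187]
cart [0.2664 0.0168 0.    ] [ 0.1678 -0.0071 -0.6747]
509.95275534944625 -0.09093575825618339 [0.3988979  0.04884114 0.90660751]
```

View pics/crop1.png

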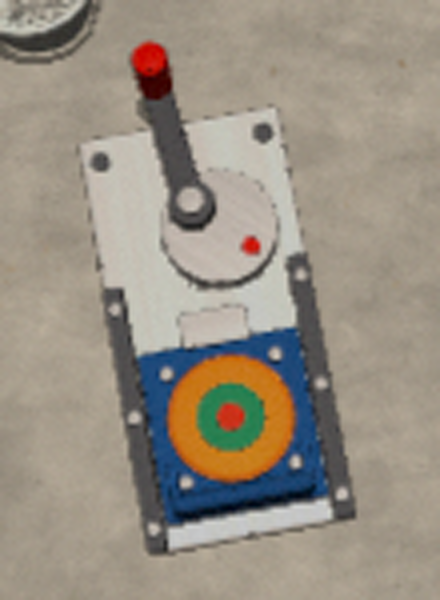

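The crop shows the post top at (150,57), the pivot (191,200), jig corners at (80,147), (277,106), (355,518), (150,553), and the badge at (231,416). Next I'll fit the jig frame and check the obstacles around it.

```bash
cat >> h.py <<'E'
PIV=None
E
python3 - <<'E'
from h import *
c=load('top1'); P=lambda u,v,z: onz(c,210+u/4-.4,110+v/4-.4,z)
A=P(80,147,.012);B=P(277,106,.012);C=P(355,518,.025);D=P(150,553,.025)
post=P(150,57,.08);piv=P(191,200,.047);bad=P(231,416,.032)
print('corners',A,B,C,D,'\npost',post,'piv',piv,'badge',bad)
d=piv-bad; f=(A+B-C-D); print('yaw',np.degrees(np.arctan2(d[1],d[0])),np.degrees(np.arctan2(f[1],f[0])),np.linalg.norm(A-B),np.linalg.norm(B-C))
l=post-piv; print('post ang',np.degrees(np.arctan2(l[1],l[0])),np.hypot(*l[:2]))
# everything tall in the area (height map)
R,t=np.array(c['R']),np.array(c['t']); pts=[]
for v in range(0,420,3):
  for u in range(200,450,3):
    if c['range_z'][v,u]>0: pts.append(R.T@(ray(c,u,v)*c['range_z'][v,u]-t))
p=np.array(pts); q=p[(p[:,2]>.09)]
for x0 in np.arange(.35,.95,.05):
  s=q[(q[:,0]>=x0)&(q[:,0]<x0+.05)]
  if len(s): i=s[:,1].argmax(); print(round(x0,2),'ymax',s[i].round(3),'zmax',s[:,2].max().round(3),'xmin',s[:,0].min().round(3))
# push plate depth points
m=(p[:,2]>.055)&(p[:,2]<.09)&(p[:,0]<.53)&(p[:,1]>0); print(p[m].round(4))
E
```

```text
corners [0.6378364  0.14415395 0.012     ] [0.65485924 0.05474995 0.012     ] [0.466632   0.02440372 0.025     ] [0.4532103  0.11334439 0.025     ] 
post [0.65795573 0.10728229 0.08      ] piv [0.60376885 0.09245276 0.047     ] badge [0.51131622 0.0771268  0.032     ]
yaw 9.41238329181113 9.314772443294542 0.09101017477239268 0.1911004708190902
post ang 15.305588735190469 0.05617946762389121
0.4 ymax [ 0.45  -0.121  0.357] zmax 0.359 xmin 0.449
0.45 ymax [ 0.47  -0.116  0.356] zmax 0.372 xmin 0.453
0.5 ymax [ 0.549 -0.108  0.228] zmax 0.334 xmin 0.5
0.55 ymax [ 0.595 -0.086  0.153] zmax 0.268 xmin 0.55
0.6 ymax [ 0.604 -0.093  0.168] zmax 0.225 xmin 0.6
0.65 ymax [ 0.651 -0.116  0.155] zmax 0.176 xmin 0.65
0.7 ymax [0.746 0.154 0.141] zmax 0.209 xmin 0.738
0.75 ymax [0.758 0.159 0.138] zmax 0.236 xmin 0.75
0.8 ymax [0.826 0.154 0.177] zmax 0.189 xmin 0.8
[[0.4821 0.0488 0.0685]
 [0.4822 0.0439 0.0667]
 [0.4774 0.0736 0.0705]
 [0.4775 0.0687 0.0691]
 [0.4772 0.0637 0.0709]
 [0.4773 0.0588 0.0693]
 [0.4772 0.0539 0.0692]
 [0.4772 0.0489 0.0682]
 [0.4768 0.044  0.0706]
 [0.4732 0.0986 0.0675]
 [0.4731 0.0936 0.0678]
 [0.4729 0.0886 0.0692]
 [0.4727 0.0836 0.0702]
 [0.4728 0.0787 0.0676]
 [0.4725 0.0737 0.0707]
 [0.4724 0.0688 0.0699]
 [0.4725 0.0639 0.068 ]
 [0.473  0.059  0.0613]
 [0.4734 0.0541 0.0553]
 [0.468  0.0984 0.071 ]
 [0.468  0.0936 0.0696]
 [0.468  0.0887 0.069 ]
 [0.4689 0.0842 0.0566]]
```

Jig yaw is 9.4°, pivot at (0.604, 0.0925), cam about 0.80, and the sizes agree: 191 × 91 mm, lever 56 mm. I'll move in high with the fingers shut.

```bash
python3 -m inch '[[[0,0,0],[-0.02,-0.01,0],0],[[0,0,0],[-0.036,-0.0185,0],0],[[0,0,0],[-0.036,-0.0185,0],0],[[0,0,0],[-0.036,-0.0185,0],0],[[0,0,0],[-0.036,-0.0185,0],0],[[0,0,0],[-0.036,-0.0185,0],0],[[0,0,0],[-0.036,-0.0185,0],0],[[0,0,0],[-0.036,-0.0185,0],0],[[0,0,0],[-0.036,-0.0185,0],0],[[0,0,0],[-0.036,-0.0185,0],0],[[0,0,0],[-0.036,-0.0185,0],0],[[0,0,0],[-0.036,-0.0185,0],0]]' 20
python3 -m inch '[[[0,0,8],[-0.036,-0.0185,0],0],[[0,0,8],[-0.036,-0.0185,0],0],[[0,0,8],[-0.036,-0.0185,0],0],[[0,0,8],[0,0,0],0],[[0,0,8],[0,0,0],0],[[0,0,8],[0,0,0],0],[[0,0,8],[0,0,0],0],[[0,0,8],[0,0,0],0],[[0,0,8],[0,0,0],0],[[0,0,8],[0,0,0],0],[[0,0,8],[0,0,0],0],[[0,0,8],[0,0,0],0]]'
```

```text
clock: 1.3
eef_pos: [0.5662, 0.2072, 0.2264]
tool_rot: [-3.141, -0.0, 2.686]
wrist_force: [0.1, -0.4, -0.3]
gripper_width: 0.0022
gripper_force: 0.0
clock: 2.5
eef_pos: [0.6231, 0.103, 0.2261]
tool_rot: [-3.141, 0.001, 1.005]
wrist_force: [-0.4, 0.1, -0.3]
gripper_width: 0.0004
gripper_force: 0.0
```

```bash
python3 -m inch '[[[0,0,8.4],[0,0,0.01],0],[[0,0,8.4],[0,0,0.02],0],[[0,0,8.5],[0,0,0.02],0],[[0,0,8.5],[0,0,0.02],0],[[0,0,8.5],[0,0,0.02],0],[[0,0,0],[0.0173,0.021,0.01],0],[[0,0,0],[0.0173,0.021,0],0],[[0,0,0],[0,0,0],0],[[0,0,0],[0,0,0],0]]'
python3 - <<'E'
from h import *
snap('top','top2'); c=snap('wrist','wr2')
a=cv2.imread('pics/top2.png')[60:260,180:380]; b=cv2.imread('pics/wr2.png')
cv2.imwrite('pics/v2.png',np.hstack([cv2.resize(a,(420,420)),cv2.resize(b,(380,285),interpolation=cv2.INTER_AREA) if 0 else cv2.copyMakeBorder(cv2.resize(b,(380,285)),0,135,0,0,cv2.BORDER_CONSTANT)]))
E
```

```text
clock: 3.4
eef_pos: [0.6679, 0.0712, 0.1259]
tool_rot: [-3.142, 0.001, 0.271]
wrist_force: [0.0, 1.2, 0.1]
gripper_width: 0.0002
gripper_force: 0.0
```

View pics/v2.png

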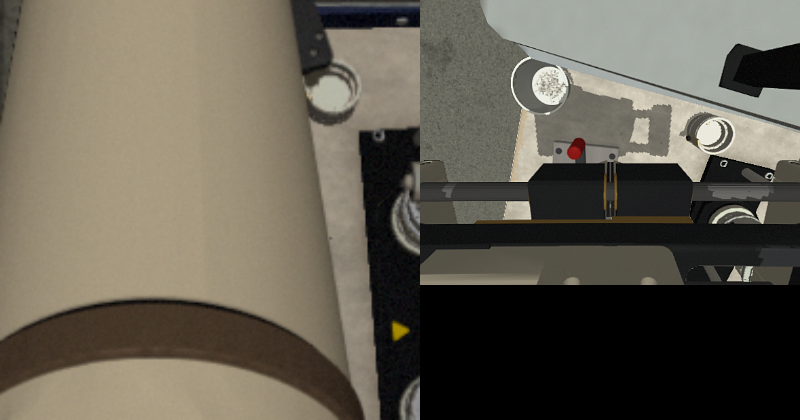

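The arm hides the jig from above. The wrist view shows the post at (575,148), to the left of the shut fingers at (610,190), so the side is right. Now descend and start the arc.

```bash
python3 -m inch '[[[0,0,0],[0,0,0.018],0],[[0,0,0],[0,0,0.018],0],[[0,0,0],[0,0,0.018],0],[[0,0,0],[0,0,0.018],0],[[0,0,0],[0,0,0],0],[[0,0,0],[0,-0.003,0],0],[[0,0,0],[0,-0.003,0],0],[[0,0,0],[0,-0.002,0],0],[[0,0,0],[0,-0.002,0],0],[[0,0,0],[0,0,0],0]]'
```

```text
clock: 4.5
eef_pos: [0.6657, 0.0822, 0.0553]
tool_rot: [-3.141, -0.001, 0.273]
wrist_force: [-0.2, -0.1, 0.1]
gripper_width: 0.0006
gripper_force: 0.0
```

```bash
python3 -m inch '[[[0,0,-6],[0.0025,-0.006,0],0],[[0,0,-6],[0.0025,-0.006,0],0],[[0,0,-6],[0.0025,-0.006,0],0],[[0,0,-6],[0.0025,-0.006,0],0]]'; python3 - <<'E'
from h import *
snap('wrist','wr3')
E
```

```text
clock: 4.9
eef_pos: [0.6656, 0.1059, 0.0551]
tool_rot: [3.139, -0.0, 0.694]
wrist_force: [-2.0, -3.6, 0.2]
gripper_width: 0.0003
gripper_force: 1.6
```

View pics/wr3.png

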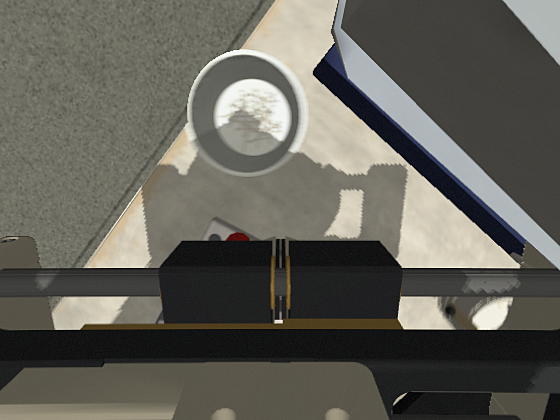

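Contact is made at about 4 N and the post stands directly ahead of the closing face (238,238). Continuing the arc.

```bash
python3 -m inch '[[[0,0,-6],[0.0025,-0.006,0],0],[[0,0,-6],[0.0025,-0.006,0],0],[[0,0,-6],[0.0025,-0.006,0],0],[[0,0,-6],[0.0025,-0.006,0],0],[[0,0,-6],[0.0025,-0.006,0],0],[[0,0,-6],[0.0025,-0.006,0],0],[[0,0,-6],[0.0025,-0.006,0],0],[[0,0,-6],[0.0025,-0.006,0],0]]'; python3 -c "
from h import *
s=read_state();y=s['tool_rot'][2];d=s['eef_pos'][:2]-np.array([.6038,.0925]);print('tool-frame offset',d@[np.cos(y),np.sin(y)],d@[np.sin(y),-np.cos(y)],np.degrees(y),s['joint_pos'])"
```

```text
clock: 5.75
eef_pos: [0.6346, 0.1463, 0.0551]
tool_rot: [3.139, 0.0, 1.53]
wrist_force: [2.9, -0.5, -1.5]
gripper_width: 0.0008
gripper_force: 1.2
tool-frame offset 0.05499995980786032 0.028595393196696257 87.66853302990873 [-0.1911469   0.66510748 -0.10736585  1.67217646  0.09321031  0.80730296
 -0.38085832]
```

Tracking is good (offset 55, 28.6 mm). About 61° to go.

```bash
python3 -m inch '[[[0,0,-6],[0.0028,-0.006,0],0],[[0,0,-6],[0.0028,-0.006,0],0],[[0,0,-6],[0.0028,-0.006,0],0],[[0,0,-6],[0.0025,-0.006,0],0],[[0,0,-6],[0.0025,-0.006,0],0],[[0,0,-6],[0.0025,-0.006,0],0],[[0,0,-6],[0.0025,-0.006,0],0],[[0,0,-6],[0.0025,-0.006,0],0]]'; python3 -c "
from h import *
s=read_state();y=s['tool_rot'][2];d=s['eef_pos'][:2]-np.array([.6038,.0925]);print('tool-frame offset',d@[np.cos(y),np.sin(y)],d@[np.sin(y),-np.cos(y)],np.degrees(y))"
```

```text
clock: 6.55
eef_pos: [0.5845, 0.1518, 0.0555]
tool_rot: [3.139, 0.002, 2.369]
wrist_force: [2.7, 0.0, -0.9]
gripper_width: 0.0005
gripper_force: 1.2
tool-frame offset 0.0552103359396507 0.02897045854664497 135.70550720030593
```

```bash
python3 -m inch '[[[0,0,-4],[0.0018,-0.004,0],0],[[0,0,-4],[0.0018,-0.004,0],0],[[0,0,-3],[0.0013,-0.003,0],0],[[0,0,-2],[0.0009,-0.002,0],0],[[0,0,0],[0,0,0],0]]'; python3 -c "
from h import *
s=read_state();y=s['tool_rot'][2];d=s['eef_pos'][:2]-np.array([.6038,.0925]);print('tool-frame offset',d@[np.cos(y),np.sin(y)],d@[np.sin(y),-np.cos(y)],np.degrees(y))"
```

```text
clock: 7.05
eef_pos: [0.571, 0.1452, 0.0552]
tool_rot: [3.141, 0.001, 2.592]
wrist_force: [1.6, 0.7, 1.0]
gripper_width: 0.0003
gripper_force: 0.7
tool-frame offset 0.05555095571232605 0.027827312260174836 148.52210816048358
```

Now push straight in small steps until the stop shows up in the force.

```bash
for i in 1 2 3; do python3 -m inch '[[[0,0,0],[0.0005,-0.0015,0],0],[[0,0,0],[0,0,0],0]]' | grep -E "eef|wrist|force"; done
```

```text
eef_pos: [0.5697, 0.1445, 0.055]
wrist_force: [2.8, 0.8, 1.1]
gripper_force: 1.2
eef_pos: [0.5695, 0.1444, 0.0552]
wrist_force: [5.6, 3.2, -2.0]
gripper_force: 2.7
eef_pos: [0.5694, 0.1444, 0.0554]
wrist_force: [8.0, 5.2, -3.6]
gripper_force: 4.0
```

It's at the stop: force is rising with no motion. One firmer nudge, then back off, rise and look.

```bash
python3 -m inch '[[[0,0,0],[0,-0.002,0],0],[[0,0,0],[0,-0.001,0],0],[[0,0,0],[0,0,0],0]]' | grep -E "eef|wrist"; python3 -m inch '[[[0,0,0],[0,0.01,0],0],[[0,0,0],[0,0.015,0],0],[[0,0,0],[0,0.015,-0.01],0],[[0,0,0],[0,0,-0.03],0],[[0,0,0],[0,0,-0.03],0],[[0,0,8],[-0.0,0.02,-0.03],0],[[0,0,8],[-0.0,0.04,0],0],[[0,0,8],[-0.0,0.04,0],0],[[0,0,0],[0,0.04,0],0],[[0,0,0],[0,0.03,0],0],[[0,0,0],[0,0,0],0]]'
python3 - <<'E'
from h import *
snap('top','top4'); snap('wrist','wr4'); snap('scene','sc4')
a=cv2.imread('pics/top4.png')[110:260,200:340]; b=cv2.imread('pics/sc4.png')[170:290,210:370]
cv2.imwrite('pics/v4.png',np.hstack([cv2.resize(a,(400,428)),cv2.resize(b,(400,428))]))
E
```

```text
eef_pos: [0.5692, 0.1442, 0.0558]
wrist_force: [11.5, 10.1, -7.8]
clock: 9.05
eef_pos: [0.7094, 0.292, 0.1527]
tool_rot: [-3.141, -0.002, 2.176]
wrist_force: [0.2, 0.0, 0.5]
gripper_width: 0.0007
gripper_force: 0.0
```

View pics/v4.png

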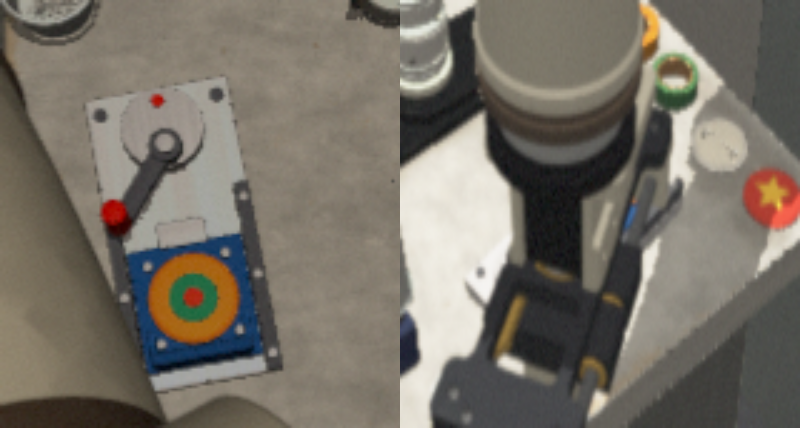

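The picture confirms it. The red dot is now at the front, the post is at the left of the slide's front (115,213), and the badge is in its nest. Now I'll go over and behind the plate, still high.

```bash
python3 -m inch '[[[0,0,0],[-0.0028,-0.036,0],0],[[0,0,0],[-0.0028,-0.036,0],0],[[0,0,0],[-0.0028,-0.036,0],0],[[0,0,0],[-0.0028,-0.036,0],0],[[0,0,0],[-0.0028,-0.036,0],0],[[0,0,0],[-0.0028,-0.036,0],0],[[0,0,0],[-0.0028,-0.036,0],0],[[0,0,0],[-0.0028,-0.036,0],0],[[0,0,0],[-0.0028,-0.036,0],0],[[0,0,0],[-0.0028,-0.036,0],0],[[0,0,0],[0,0,0],0]]'
python3 -m inch '[[[0,0,8.4],[0,0,0],0],[[0,0,8.4],[0,0,0],0],[[0,0,8.4],[0,0,0],0],[[0,0,0],[0,0,0],0]]'; python3 -c "
from h import *
s=read_state();y=np.radians(9.4);d=s['eef_pos'][:2]-np.array([.6038,.0925]);print('jig',d@[np.cos(y),np.sin(y)],d@[-np.sin(y),np.cos(y)],np.degrees(s['tool_rot'][2]))"
```

```text
clock: 10.3
eef_pos: [0.4226, 0.0567, 0.1541]
tool_rot: [-3.135, 0.0, 2.17]
wrist_force: [0.9, 0.0, -0.4]
gripper_width: 0.0005
gripper_force: 0.0
clock: 10.7
eef_pos: [0.428, 0.0609, 0.1551]
tool_rot: [3.141, 0.001, 1.733]
wrist_force: [0.1, 0.1, -0.1]
gripper_width: 0.0005
gripper_force: 0.0
jig -0.17855984299715907 -0.0025154757942491865 99.27247561254835
```

```bash
python3 -m inch '[[[0,0,0],[0.002,0,0.02],0],[[0,0,0],[0,0,0.025],0],[[0,0,0],[0,0,0.025],0],[[0,0,0],[0,0,0.025],0],[[0,0,0],[0,0,0.012],0],[[0,0,0],[0,0,0],0],[[0,0,0],[0,0.004,0],0],[[0,0,0],[0,0.004,0],0],[[0,0,0],[0,0.004,0],0],[[0,0,0],[0,0.004,0],0],[[0,0,0],[0,0,0],0]]'
```

```text
clock: 11.8
eef_pos: [0.4452, 0.066, 0.0483]
tool_rot: [3.14, -0.0, 1.735]
wrist_force: [-0.3, 0.1, 0.1]
gripper_width: 0.0003
gripper_force: 0.0
```

```bash
for i in 1 2 3; do python3 -m inch '[[[0,0,0],[0,0.002,0],0],[[0,0,0],[0,0.002,0],0],[[0,0,0],[0,0.002,0],0],[[0,0,0],[0,0.002,0],0]]' | grep -E "eef|wrist"; done
```

```text
eef_pos: [0.4519, 0.0671, 0.0477]
wrist_force: [-0.5, 0.5, 0.6]
eef_pos: [0.4591, 0.0683, 0.0476]
wrist_force: [-2.3, -0.3, 0.9]
eef_pos: [0.4675, 0.0697, 0.0476]
wrist_force: [-2.1, -0.3, 0.3]
```

```bash
for i in 1 2; do python3 -m inch '[[[0,0,0],[0,0.002,0],0],[[0,0,0],[0,0.002,0],0],[[0,0,0],[0,0.002,0],0],[[0,0,0],[0,0.002,0],0]]' | grep -E "eef|wrist"; done;  for i in 1 2 3 ; do python3 -m inch '[[[0,0,0],[0,0.001,0],0],[[0,0,0],[0,0.001,0],0]]' | grep -E "eef|wrist"; done
```

```text
eef_pos: [0.4755, 0.071, 0.0476]
wrist_force: [-2.0, 0.4, -0.5]
eef_pos: [0.4834, 0.0723, 0.0476]
wrist_force: [-2.0, 0.3, -1.5]
eef_pos: [0.485, 0.0725, 0.0476]
wrist_force: [-5.0, -0.6, 1.8]
eef_pos: [0.4851, 0.0725, 0.0476]
wrist_force: [-9.9, -1.0, 8.8]
eef_pos: [0.4851, 0.0725, 0.0475]
wrist_force: [-15.7, -2.3, 11.1]
```

Home at the stop (15 N, no motion). Back off, rise, swing clear to the left and look.

```bash
python3 -m inch '[[[0,0,0],[0,-0.008,0],0],[[0,0,0],[0,-0.015,0],0],[[0,0,0],[0,-0.015,0],0],[[0,0,0],[0,0,-0.03],0],[[0,0,0],[0,0,-0.04],0],[[0,0,0],[0.02,0,-0.04],0],[[0,0,0],[0.04,0,0],0],[[0,0,0],[0.04,0,0],0],[[0,0,0],[0.04,0,0],0],[[0,0,0],[0.04,0,0],0],[[0,0,0],[0.03,0,0],0],[[0,0,0],[0,0,0],0]]'
python3 - <<'E'
from h import *
c=snap('top','top5'); snap('scene','sc5')
a=cv2.imread('pics/top5.png')[80:310,195:365]; b=cv2.imread('pics/sc5.png')[150:310,210:400]
cv2.imwrite('pics/v5.png',np.hstack([cv2.resize(a,(400,541)),cv2.resize(b,(400,541))]))
E
```

```text
clock: 15.6
eef_pos: [0.4171, 0.2805, 0.1588]
tool_rot: [3.138, -0.005, 1.742]
wrist_force: [-0.3, -0.2, -0.1]
gripper_width: 0.0004
gripper_force: 0.0
```

View pics/v5.png

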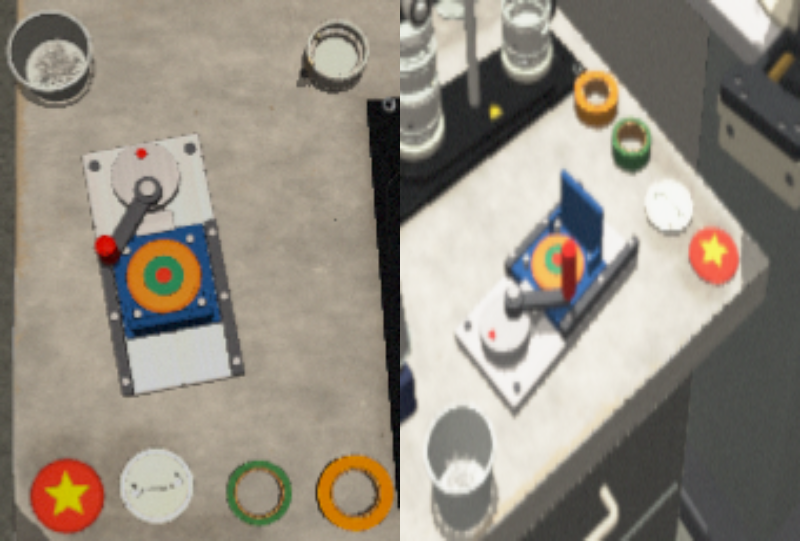

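The slide is home (badge at (164,275), about 30 mm forward) and the badge is in its nest. The cam is low side to the slide, the bystanders are in place and the arm is clear.

```bash
python3 -c "
from bench import ticket; print(ticket.close_job())"
```

```text
the job is handed in; nothing more can be done
None
```

I turned the cam anticlockwise to its stop with the low side to the slide, then pushed the slide fully home; the badge is still in its nest, nothing else was moved, and the job is handed in with the arm clear at about 16 s.

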